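# Pack the laser heads and draw up the clamp rack

## Robot

A 7-joint arm with a two-finger parallel gripper is mounted at the origin on the work surface. World frame = base frame: x ahead of the robot, y to its left, z up, the work surface at z = 0. Lengths are in m, angles in rad, forces in N, time in s.
With the tool pointing down it reaches from about 0.35 to 0.9 m from the base axis. Payload 8.1 kg.
Tool frame: the origin (TCP) lies midway between the tips of the shut fingers; the grasp point (between the pads) lies 19 mm behind it; z points along the fingers, x is the direction in which the jaws open and shut, and the axes are right-handed (so a half turn about z gives the same grasp; the last joint's range is limited). The gripper opens to 92 mm and grips with 3 to 60 N. Pads are 19 mm wide; open, the fingers measure 130 mm over their backs; the gripper's body (75 mm by 190 mm) begins 47 mm behind the grasp point.
Start: joints at [-1.3, 0.434, 0.025, 1.573, -0.012, 1.134, -0.075], TCP at [0.228, 0.582, 0.227] pointing down, gripper open.
Joint ranges: [-2.62, 2.62], [-0.44, 2.09], [-1.27, 1.32], [0.08, 2.57], [-1.32, 4.46], [0.12, 2], [-2.74, 2.74]. Speed limits (rad/s): [2.22, 2.22, 3.01, 3.01, 3.14, 3.14, 3.14].

## Interface

Orientations are given as a rotation vector (axis times angle).
In Python, from cell import arm gives the robot as it stands.
- The arm moves only by the tool jog_arm, never from a script. Its argument "commands" is a list of rows, each an object with "translation": the shift along the tool's x, y, z in mm, a list of three; "turn": the turn, a rotation vector about the tool's x, y, z in rad, a list of three. A call has 1 to 12 rows; each row is the pose to reach, as a shift and turn from the pose commanded when the call began, along the tool's axes at that moment; what a row does not reach only later rows make up. A row lasts 1/12 s, in which the tool goes at most 41.7 mm and 7.16 degrees, less where a joint would pass 70% of its speed; a pose out of reach is approached as far as the arm can. A call with a gripper value outside its range is refused whole. "claw" is the closure, from -1 (fully open) to 1 (shut), so that 0 is half open, set as the call begins (left out, the last holds). The fingers move at their own pace and stop on an object; "grip_force" is the grip in N (left out, the last holds). Time passes only in rows, so rows that repeat a pose let the fingers close. It gives the time, the measured TCP pose, the force and the opening at its end, in the units of the state.
- arm.observe(): the state, without advancing time (a new reading comes with each control period).
- arm.get_image(name): name is "side" or "top" or "wrist"; returns the picture (420x560x3 uint8, blue, green, red); there is no depth.
- arm.camera_info(name): a dict with "vertical_fov" (degrees; the focal length in pixels is half the picture's height over the tangent of half this angle, whatever the lens; pixels are square), "cx", "cy" (the principal point, pixels), "distortion" ([k1, k2, p1, p2, k3] as OpenCV has them; the pictures are not rectified), "eye" and "rotation" of the camera in the world. Camera axes: x right, y up, looking along -z (the intrinsics and any distortion apply to the point x, -y, -z); pixel columns grow to the right and rows downward; lengths in m; the calibration is good to about 2 mm. A picture is of the moment at which its call begins: read the wrist's pose just before it. camera_info takes no time and is no camera call; for the wrist camera it gives the pose at the moment of the call.
- arm.sign_off(): hands the job in, once; it reports no verdict.
Trained networks look in the newest picture that a camera, given by its name, has taken for a name from the list of things; names that differ only in an ending like _2 or _b are one class to them, and where a whole thing is asked for, a point or a joint stands for the part that bears it (a point fixed in the world has none). Each returns a list of dicts, best first, with "confidence" (0 to 1); they miss things now and then, are a little off and sometimes report something else, mostly with a low value. They report only what shows in the picture. A call takes as long as a camera call. They do not tell look-alikes from the thing itself.
- arm.trace(camera, query): "region" (420x560 bool, what is visible of it) and "box" ([left, top, width, height] in pixels, round what is visible of it).
- arm.landmark_of(camera, query): "at" ([column, row] in pixels: a listed point, or the origin of a listed thing).
The state is a dict: "clock": time; "joints": joint angles; "dq": joint speeds; "joint_efforts": joint torques, N m; "position": TCP position; "ee_rot": TCP orientation; "force": force on the tool from outside, world axes, zero at the start; "ft_torque": the same for the moment, N m; "width": opening from 0.0 (shut) to 1.0 (fully open).
Only numpy, scipy, OpenCV 4.12 (cv2) and the standard library are available. Lean on these libraries where they do the work, as an engineer would, in place of code of your own. Each camera call takes 0.05 s, during which the arm holds its last target. There are 200 camera calls.

## Task

Pack the laser heads away: lay every red one in the red-lined bay of the clamp rack and every blue one in the blue-lined bay, each lying flat on the liner. Then, with all of them in, wind the turnbuckle by its spokes, upper spoke away from you, until both yellow end plates are drawn fully in to the stop. Leave the black spare head and the other gear on the table where they are.

Things in the scene. Friction and masses are not known exactly. Their poses are not given: they have to be found in the camera images.
- rack: clamp rack, fixed: aluminium base 250 x 300 x 12 mm (x, y, z), two open-topped bays side by side along y; origin under the base's centre, on the table; x away from the robot. Each bay spans x -68 to +112 mm and, open, |y| 8 to about 110 mm; front, back and middle walls reach 45 mm above the table, yellow end plates at the outer ends 51 mm. The turnbuckle runs ahead of the bays at x = -105 mm.
- red_liner: the flat red liner, 178 x 103 x 3 mm (x, y, z), on the floor of one bay of the rack; it marks the bay for red heads. Origin under its centre, 12 mm above the table; axes parallel to the rack's; heads in the bay lie on its top, 3 mm above this origin. It cannot be moved.
- blue_liner: the flat blue liner, 178 x 103 x 3 mm (x, y, z), on the floor of one bay of the rack; it marks the bay for blue heads. Origin under its centre, 12 mm above the table; axes parallel to the rack's; heads in the bay lie on its top, 3 mm above this origin. It cannot be moved.
- hub (a point): middle of the turnbuckle's steel body (36 mm thick here), on its axis (y), 90 mm above the table; fixed, axes as the rack's. Four spokes 90 degrees apart stand out square to the axis in the plane through this point, each ending in a black ball of 22 mm diameter, centre 55 mm from the axis. Pinch a ball from above, fingers closing along y; swing it from 45 deg before upright to 45 past.
- turnbuckle (a joint): turn of the turnbuckle's body, rad: 0 with the end plates fully out, 8.17 at the stop, fully in; starts at 0 to 1.2. At 0 and every quarter turn a spoke points straight up. It grows as the upper spoke moves away from the robot (rack +x), drawing each end plate in 3.18 mm per rad. It stays where it is left; about 3 N on a ball turns it.
- left_face (a point): inner face of the yellow end plate on the rack's +y side, its middle; 112 mm from the rack's centre plane when fully out, 86 mm when fully in; moves with the plate. From its front an arm, 104 mm high above the table, joins the end of the turnbuckle at x = -105 mm of the rack
- right_face (a point): the same of the end plate on the rack's -y side
- red1: a red laser head: aluminium block 30 x 70 x 30 mm (x, y, z) with a red sleeve 44 mm wide round its middle, 0.08 to 0.17 kg; origin at its centre (15 mm above what it lies on), long axis y; at first it lies on the table beside the rack. May be absent (None).
- blue1: a blue laser head: aluminium block 30 x 70 x 30 mm (x, y, z) with a blue sleeve 44 mm wide round its middle, 0.08 to 0.17 kg; origin at its centre (15 mm above what it lies on), long axis y; at first it lies on the table beside the rack. May be absent (None).
- red2: a red laser head: aluminium block 30 x 70 x 30 mm (x, y, z) with a red sleeve 44 mm wide round its middle, 0.08 to 0.17 kg; origin at its centre (15 mm above what it lies on), long axis y; at first it lies on the table beside the rack. May be absent (None).
- blue2: a blue laser head: aluminium block 30 x 70 x 30 mm (x, y, z) with a blue sleeve 44 mm wide round its middle, 0.08 to 0.17 kg; origin at its centre (15 mm above what it lies on), long axis y; at first it lies on the table beside the rack. May be absent (None).
- red3: a red laser head: aluminium block 30 x 70 x 30 mm (x, y, z) with a red sleeve 44 mm wide round its middle, 0.08 to 0.17 kg; origin at its centre (15 mm above what it lies on), long axis y; at first it lies on the table beside the rack. May be absent (None).
- blue3: a blue laser head: aluminium block 30 x 70 x 30 mm (x, y, z) with a blue sleeve 44 mm wide round its middle, 0.08 to 0.17 kg; origin at its centre (15 mm above what it lies on), long axis y; at first it lies on the table beside the rack. May be absent (None).
- spare: a spare laser head of the same size with a BLACK sleeve, lying on the left side of the table; not to be packed; origin at its centre
- mirror: bystander: black mirror mount on a post with a round foot of 52 mm, 115 mm tall; origin under its foot
- cleaner: bystander: white bottle, 48 mm in diameter, 120 mm tall; origin under it
- post: bystander: bare steel post standing upright, 25 mm in diameter, 100 mm tall; origin under it
- driver: bystander: screwdriver with orange handle, 160 mm long, lying near the robot's base
- meter: bystander: yellow hand-held meter 55 x 100 x 25 mm lying near the robot's base; origin under it
Things that resemble listed ones, but are neither listed nor needed, are in the scene too. Leave any orange or purple look-alike of the blue2 alone.

How it is judged:
On the way, in this order (a step that is already met when the one before it is completed fails the run):
1. every red head lies flat in the red bay and every blue head in the blue bay (x of red1 in the frame of red_liner between -0.08 and 0.08 m and y of red1 in the frame of red_liner between -0.046 and 0.046 m and z of each of red1, red2, red3 in the frame of red_liner below 0.025 m and linear speed of each of red1, blue1, red2, blue2, red3, blue3 below 0.03 m/s and x of blue1 in the frame of blue_liner between -0.08 and 0.08 m and y of blue1 in the frame of blue_liner between -0.046 and 0.046 m and z of each of blue1, blue2, blue3 in the frame of blue_liner below 0.025 m and x of red2 in the frame of red_liner between -0.08 and 0.08 m and y of red2 in the frame of red_liner between -0.046 and 0.046 m and x of blue2 in the frame of blue_liner between -0.08 and 0.08 m and y of blue2 in the frame of blue_liner between -0.046 and 0.046 m and x of red3 in the frame of red_liner between -0.08 and 0.08 m and y of red3 in the frame of red_liner between -0.046 and 0.046 m and x of blue3 in the frame of blue_liner between -0.08 and 0.08 m and y of blue3 in the frame of blue_liner between -0.046 and 0.046 m), for 0.3 s.
2. then the turnbuckle is wound until both end plates are fully in (value of joint turnbuckle above 7.9 rad and y of left_face in the frame of rack below 0.089 m and y of right_face in the frame of rack above -0.089 m), for 0.2 s.
At the end, for the whole second after the job is handed in: Every red head lies flat and still within the red-lined bay and every blue head within the blue-lined bay (centre inside the bay, less than 25 mm above the underside of the liner); the turnbuckle stands above 7.9 rad, both end plates less than 89 mm from the rack's centre plane, and has stopped (all of step 1 and all of step 2 and velocity of joint turnbuckle below 0.1 rad/s); the robot touches nothing.
It fails at once if the spare head or another bystander is shifted by more than 60 mm (distance of any of spare, mirror, cleaner, post, driver, meter from where it was at the start of the episode above 0.06 m).
Of red1, blue1, red2, blue2, red3, blue3 only 3 to 5 are there at a start; the rules pass over those that are not, and their reading is None.
At some moment in a run one of red1, blue1, red2, blue2, red3, blue3 may be knocked a few centimetres aside while the robot is not near it.
Once in a run the grip may slacken for a moment while it holds something.
It also fails if it takes over 210 s, if anything falls off the work surface, if the arm or the gripper's body presses on something with over 40 N, if the wrist force passes 120 N, or if a joint passes its speed limit or range.

## Working session

There is one attempt and no reset: what is moved stays moved. The work goes in short steps, Python scripts to look and compute and a tool call to move; the robot and the scene stay as the last step left them, time stands still between calls to the robot, and variables do not carry over. Pictures are saved under pics/ and viewed, about 12 in all and at most 16, crops included, and the job is handed in when it is done.

Besides the shell and the picture viewer there is one more tool, called as a command line: name --argument value ..., lists and objects as JSON in quotes. jog_arm: Moves the arm, as the interface text tells. Its arguments: {"type":"object","properties":{"commands":{"type":"array","items":{"type":"object","properties":{"translation":{"type":"array","items":{"type":"number"}},"turn":{"type":"array","items":{"type":"number"}}}}},"claw":{"type":"number"},"grip_force":{"type":"number"}},"required":["commands"]}

```bash
mkdir -p pics; ls
python3 - <<'E'
from cell import arm
import cv2
s=arm.observe();print({k:s[k] for k in('clock','position','ee_rot','width')})
for n in('top','side'):
    cv2.imwrite(f'pics/{n}0.png',arm.get_image(n));print(n,arm.camera_info(n))
print('wrist',arm.camera_info('wrist'))
E
```

```text
pics
{'clock': 0.0, 'position': array([0.22808746, 0.58135728, 0.22596201]), 'ee_rot': array([ 2.59473180e+00,  1.76937137e+00, -1.83808086e-03]), 'width': 0.9972460215450879}
top {'vertical_fov': 47.96792460923838, 'cx': 281.0564354060254, 'cy': 212.59690346261138, 'distortion': array([-0.09416118,  0.        ,  0.        ,  0.        ,  0.        ]), 'eye': array([ 0.38672476, -0.00535308,  1.6264077 ]), 'rotation': array([ 0.07981192, -0.07658238, -1.57586513])}
side {'vertical_fov': 56.77422493052655, 'cx': 280.2491179618267, 'cy': 207.70611900168208, 'distortion': array([-0.00686348,  0.        ,  0.        ,  0.        ,  0.        ]), 'eye': array([ 0.38200597, -0.95392233,  0.71131929]), 'rotation': array([ 0.99846891, -0.09147326, -0.15105255])}
wrist {'vertical_fov': 60.31077115703212, 'cx': 281.25948145521414, 'cy': 209.51272861243976, 'distortion': array([-0.05092656,  0.        ,  0.        ,  0.        ,  0.        ]), 'eye': array([0.15142559, 0.61210478, 0.38517718]), 'rotation': array([-0.27590883, -0.18537596,  1.18652525])}
```

View pics/top0.png

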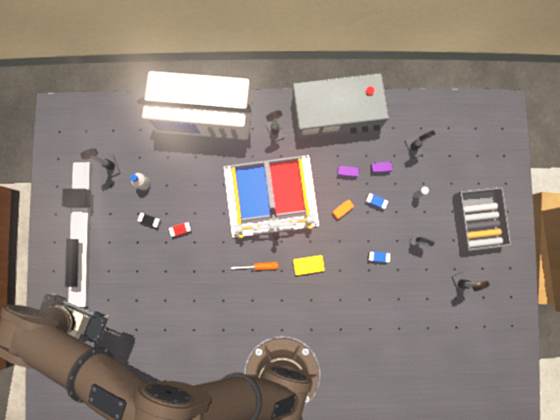

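View pics/side0.png

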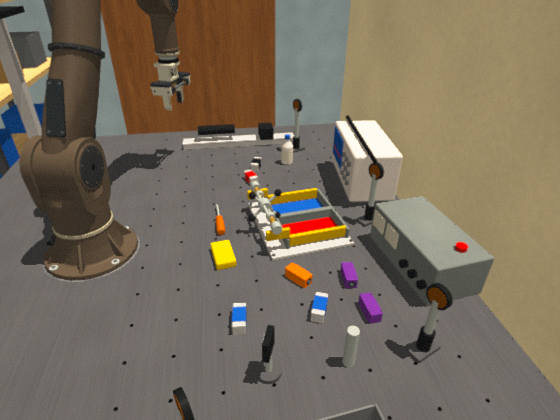

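Top view (+x up, +y left):
- red head (180,230)
- blue heads (377,201) and (379,257)
- look-alikes: orange (343,209), purple (348,172) and (382,167)
- black spare (148,220)
- red knob on the grey box (370,91)
- liners: blue (252,192), red (288,187)

The arm may be hiding something at lower left. The side view agrees with this.

```bash
cat > h.py <<'E'
import cv2, numpy as np
from scipy.spatial.transform import Rotation as R
from cell import arm
def K(ci):
    f=210/np.tan(np.radians(ci['vertical_fov']/2)); return np.array([[f,0,ci['cx']],[0,f,ci['cy']],[0,0,1]])
def world(ci,px,z):
    p=cv2.undistortPoints(np.float64(px).reshape(-1,1,2),K(ci),ci['distortion']).reshape(-1,2)
    d=np.c_[p[:,0],-p[:,1],-np.ones(len(p))]@R.from_rotvec(ci['rotation']).as_matrix().T
    e=ci['eye']; return e+d*((z-e[2])/d[:,2])[:,None]
def proj(ci,P):
    M=R.from_rotvec(ci['rotation']).as_matrix(); q=(np.atleast_2d(P)-ci['eye'])@M*[1,-1,-1]
    return cv2.projectPoints(q,np.zeros(3),np.zeros(3),K(ci),ci['distortion'])[0].reshape(-1,2)
HUE={'red':[(0,5),(174,180)],'blue':[(105,125)]}
def blobs(img,col,ci,z,amin=30):
    "colour blobs projected to plane z: (area px, centre px, centre world, long-axis angle deg, sides mm)"
    h=cv2.cvtColor(img,cv2.COLOR_BGR2HSV); m=sum(cv2.inRange(h,(a,150,60),(b,255,255)) for a,b in HUE[col])
    out=[]
    for c in cv2.findContours(m,cv2.RETR_EXTERNAL,cv2.CHAIN_APPROX_NONE)[0]:
        if cv2.contourArea(c)<amin: continue
        W=world(ci,c.reshape(-1,2),z)[:,:2]
        (cx,cy),(w,l),a=cv2.minAreaRect(np.float32(W*1000))
        if w>l: w,l,a=l,w,a+90
        out.append((cv2.contourArea(c),c.reshape(-1,2).mean(0).round(0),np.round([cx/1000,cy/1000],4),round((a+90)%180,1),(round(w),round(l))))
    return out
def goto(x,y,z,yaw):
    "tool pointing down, tool x at world yaw (deg): shift/turn in tool axes"
    s=arm.observe(); M=R.from_rotvec(s['ee_rot']); a=np.radians(yaw)/2
    T=R.from_rotvec(np.pi*np.array([np.cos(a),np.sin(a),0]))
    return (M.inv().apply(np.array([x,y,z])-s['position'])*1000).round(1).tolist(),(M.inv()*T).as_rotvec().round(3).tolist()
E
python3 - <<'E'
from h import *
im=arm.get_image('top');ci=arm.camera_info('top')
for c in('red','blue'):
    for b in blobs(im,c,ci,.030): print(c,*b)
for q in('rack','hub','left_face','right_face','red_liner','blue_liner','spare','red1','blue1','mirror','cleaner','post'):
    for d in arm.landmark_of('top',q)[:4]:
        z={'rack':0,'hub':.09,'left_face':.03,'right_face':.03,'red_liner':.012,'blue_liner':.012,'mirror':0,'cleaner':0,'post':0}.get(q,.015)
        print(q,round(d['confidence'],2),np.round(d['at'],1),world(ci,d['at'],z)[0].round(4))
E
```

```text
red 86.5 [179. 229.] [0.4913 0.3446] 108.1 (33, 39)
red 1271.0 [287. 187.] [ 0.6357 -0.0207] 7.2 (99, 169)
red 38.0 [370.  91.] [ 0.9763 -0.3169] 178.1 (25, 26)
blue 72.5 [379. 257.] [ 0.3937 -0.3341] 82.4 (29, 35)
blue 70.5 [377. 201.] [ 0.5839 -0.3305] 67.7 (30, 35)
rack 0.66 [269.2 197.3] [0.6028 0.0383 0.    ]
rack 0.37 [416.1 193.8] [ 0.6121 -0.4759  0.    ]
hub 0.66 [275.4 225.2] [0.4989 0.016  0.09  ]
left_face 0.75 [301.8 184.5] [ 0.6422 -0.0741  0.03  ]
left_face 0.63 [235.  190.8] [0.622  0.1544 0.03  ]
right_face 0.65 [299.7 183. ] [ 0.6474 -0.067   0.03  ]
red_liner 0.71 [286.9 186.6] [ 0.6381 -0.0233  0.012 ]
blue_liner 0.96 [251.9 191.8] [0.6207 0.0977 0.012 ]
spare 0.71 [149.3 220.7] [0.5225 0.4526 0.015 ]
spare 0.54 [269.2 195.9] [0.6056 0.0379 0.015 ]
red1 0.76 [180.2 230.1] [0.4894 0.3443 0.015 ]
blue1 0.76 [344.  171.7] [ 0.6887 -0.2217  0.015 ]
blue1 0.73 [376.8 166.1] [ 0.708  -0.3368  0.015 ]
blue1 0.7 [376.6 203. ] [ 0.5787 -0.3324  0.015 ]
blue1 0.62 [342.5 210. ] [ 0.5551 -0.2138  0.015 ]
mirror 0.53 [418.5 245.5] [ 0.4313 -0.4782  0.    ]
mirror 0.21 [235.5 191.3] [0.6247 0.1557 0.    ]
cleaner 0.78 [142.8 182.5] [0.6587 0.4832 0.    ]
cleaner 0.23 [178.  231.9] [0.4842 0.3552 0.    ]
post 0.52 [418.1 195. ] [ 0.6078 -0.4828  0.    ]
```

Run:
```python
from h import *
print(goto(.491,.345,.20,18))
ci=arm.camera_info('wrist');s=arm.observe();M=R.from_rotvec(s['ee_rot'])
print((M.inv()*R.from_rotvec(ci['rotation'])).as_matrix()[:,2], M.inv().apply(ci['eye']-s['position']))
```

```text
([-124.5, 331.1, 26.8], [-0.0, -0.0, 0.883])
[ 8.52508192e-04 -3.07821459e-01 -9.51443757e-01] [ 0.00035161 -0.08256559 -0.15913931]
```

jog_arm --commands '[{"translation": [-125, 331, 26], "turn": [0, 0, 0.883]}, {"translation": [-125, 331, 26], "turn": [0, 0, 0.883]}, {"translation": [-125, 331, 26], "turn": [0, 0, 0.883]}, {"translation": [-125, 331, 26], "turn": [0, 0, 0.883]}, {"translation": [-125, 331, 26], "turn": [0, 0, 0.883]}, {"translation": [-125, 331, 26], "turn": [0, 0, 0.883]}, {"translation": [-125, 331, 26], "turn": [0, 0, 0.883]}, {"translation": [-125, 331, 26], "turn": [0, 0, 0.883]}, {"translation": [-125, 331, 26], "turn": [0, 0, 0.883]}, {"translation": [-125, 331, 26], "turn": [0, 0, 0.883]}, {"translation": [-125, 331, 26], "turn": [0, 0, 0.883]}, {"translation": [-125, 331, 26], "turn": [0, 0, 0.883]}]' --claw -1 --grip_force 25

```text
clock: 1.75
position: [0.49, 0.3455, 0.2007]
ee_rot: [-3.102, -0.492, 0.001]
force: [-0.6, 0.5, 0.5]
width: 0.998
```

```bash
cat >> h.py <<'E'
def wlook(name,cols=('red','blue'),z=.03,amin=300):
    ci=arm.camera_info('wrist'); im=arm.get_image('wrist'); cv2.imwrite(f'pics/{name}.png',im)
    s=arm.observe(); print('t',round(s['clock'],1),'pos',s['position'].round(4),'w',round(s['width'],3))
    for c in cols:
        for b in blobs(im,c,ci,z,amin): print(c,*b)
    return ci,im
E
python3 - <<'E'
from h import *
wlook('w1')
im=arm.get_image('top');cv2.imwrite('pics/top1.png',im);ci=arm.camera_info('top')
for c in('red','blue'):
    for b in blobs(im,c,ci,.030): print(c,*b)
w=cv2.imread('pics/w1.png');cv2.imwrite('pics/a1.png',cv2.resize(np.hstack([w,im]),(800,300)))
E
```

```text
t 1.8 pos [0.4896 0.346  0.2007] w 0.998
red 1435.0 [285. 187.] [0.4945 0.3455] 107.1 (32, 44)
red 85.5 [180. 229.] [0.4916 0.3438] 108.1 (33, 37)
red 1272.0 [287. 187.] [ 0.6357 -0.0207] 7.2 (99, 169)
red 39.0 [370.  90.] [ 0.9763 -0.3169] 178.1 (25, 26)
blue 70.5 [379. 257.] [ 0.3938 -0.334 ] 83.2 (29, 35)
blue 66.5 [377. 201.] [ 0.5837 -0.3299] 66.3 (28, 34)
```

View pics/a1.png

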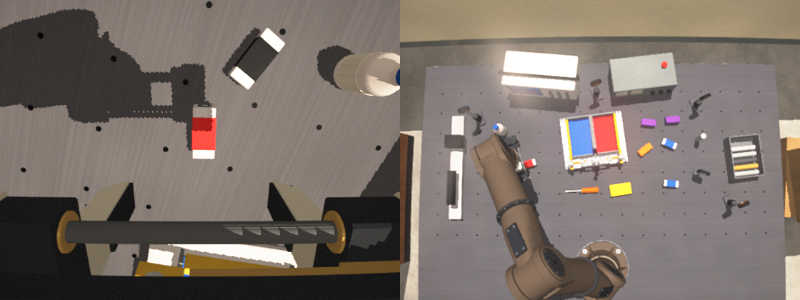

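The wrist view shows the red head at (285,187) between the open fingers. The spare and the bottle are well clear. The top view with the arm moved shows only three heads to pack: one red and two blue. Descending on the red one.

jog_arm --commands '[{"translation": [4.5, 2, 100], "turn": [0, 0, 0.017]}, {"translation": [4.5, 2, 100], "turn": [0, 0, 0.017]}, {"translation": [4.5, 2, 100], "turn": [0, 0, 0.017]}, {"translation": [4.5, 2, 150], "turn": [0, 0, 0.017]}, {"translation": [4.5, 2, 175], "turn": [0, 0, 0.017]}, {"translation": [4.5, 2, 190], "turn": [0, 0, 0.017]}, {"translation": [4.5, 2, 190], "turn": [0, 0, 0.017]}, {"translation": [4.5, 2, 190], "turn": [0, 0, 0.017]}]'

```text
clock: 2.52
position: [0.4946, 0.3449, 0.0104]
ee_rot: [3.106, 0.467, -0.002]
force: [0.3, 0.1, 1.3]
width: 1.001
```

jog_arm --commands '[{"translation": [0, 0, 0]}, {"translation": [0, 0, 0]}, {"translation": [0, 0, 0]}, {"translation": [0, 0, 0]}, {"translation": [0, 0, 0]}, {"translation": [0, 0, 0]}, {"translation": [0, 0, 0]}, {"translation": [0, 0, 0]}, {"translation": [0, 0, 0]}, {"translation": [0, 0, 0]}]' --claw 1 --grip_force 30

```text
schema error: expected keys translation, turn
```

jog_arm --commands '[{"translation": [0, 0, -20]}, {"translation": [0, 0, -60]}, {"translation": [0, 0, -100]}, {"translation": [0, 0, -140]}, {"translation": [0, 0, -190]}, {"translation": [0, 0, -220]}, {"translation": [0, 0, -220]}, {"translation": [0, 0, -220]}]'

```text
schema error: expected keys translation, turn
```

jog_arm --commands '[{"translation": [0, 0, 0], "turn": [0, 0, 0]}, {"translation": [0, 0, 0], "turn": [0, 0, 0]}, {"translation": [0, 0, 0], "turn": [0, 0, 0]}, {"translation": [0, 0, 0], "turn": [0, 0, 0]}, {"translation": [0, 0, 0], "turn": [0, 0, 0]}, {"translation": [0, 0, 0], "turn": [0, 0, 0]}, {"translation": [0, 0, 0], "turn": [0, 0, 0]}, {"translation": [0, 0, 0], "turn": [0, 0, 0]}, {"translation": [0, 0, 0], "turn": [0, 0, 0]}, {"translation": [0, 0, 0], "turn": [0, 0, 0]}]' --claw 1 --grip_force 30

```text
clock: 3.35
position: [0.4955, 0.344, 0.0107]
ee_rot: [3.107, 0.465, -0.0]
force: [1.1, 0.2, 0.8]
width: 0.328
```

jog_arm --commands '[{"translation": [0, 0, -20], "turn": [0, 0, 0]}, {"translation": [0, 0, -60], "turn": [0, 0, 0]}, {"translation": [0, 0, -100], "turn": [0, 0, 0]}, {"translation": [0, 0, -140], "turn": [0, 0, 0]}, {"translation": [0, 0, -180], "turn": [0, 0, 0]}, {"translation": [0, 0, -220], "turn": [0, 0, 0]}, {"translation": [0, 0, -220], "turn": [0, 0, 0]}, {"translation": [0, 0, -220], "turn": [0, 0, 0]}]'

```text
clock: 4.02
position: [0.4968, 0.3448, 0.2333]
ee_rot: [-3.104, -0.464, -0.007]
force: [-0.1, 0.2, -2.4]
width: 0.325
```

Run:
```python
from h import *
a=np.radians(8.2);ex=np.array([np.cos(a),np.sin(a)]);ey=np.array([-ex[1],ex[0]])
o=np.array([.6076,.0341])
t=o+ex*.060-ey*.059; print('red target',t)
s=arm.observe();print(s['width'],s['clock'])
for z in(.23,): print(goto(*t,z,8.2))
```

```text
red target [ 0.67540168 -0.01573906]
0.32542334391579186 4.0167
([65.3, 397.0, 2.7], [-0.003, -0.004, 0.154])
```

jog_arm --commands '[{"translation": [65, 397, 0], "turn": [0, 0, 0.154]}, {"translation": [65, 397, 0], "turn": [0, 0, 0.154]}, {"translation": [65, 397, 0], "turn": [0, 0, 0.154]}, {"translation": [65, 397, 0], "turn": [0, 0, 0.154]}, {"translation": [65, 397, 0], "turn": [0, 0, 0.154]}, {"translation": [65, 397, 0], "turn": [0, 0, 0.154]}, {"translation": [65, 397, 0], "turn": [0, 0, 0.154]}, {"translation": [65, 397, 0], "turn": [0, 0, 0.154]}, {"translation": [65, 397, 0], "turn": [0, 0, 0.154]}, {"translation": [65, 397, 0], "turn": [0, 0, 0.154]}, {"translation": [65, 397, 0], "turn": [0, 0, 0.154]}, {"translation": [65, 397, 0], "turn": [0, 0, 0.154]}]'

```text
clock: 5.02
position: [0.6732, -0.0192, 0.2284]
ee_rot: [3.133, 0.218, -0.005]
force: [-0.9, 1.5, -1.2]
width: 0.322
```

Run:
```python
from h import *
wlook('w2',z=.015)
print(goto(.6754,-.0157,.23,8.2))
```

```text
t 5.1 pos [ 0.673  -0.0167  0.2286] w 0.322
red 4619.5 [281. 275.] [ 0.6898 -0.1369] 98.0 (83, 87)
red 13812.0 [250. 171.] [ 0.6387 -0.0228] 7.2 (101, 179)
blue 19383.0 [247.  52.] [0.6238 0.094 ] 7.6 (97, 178)
([2.5, -0.6, -1.4], [-0.001, 0.003, -0.001])
```

View pics/w2.png

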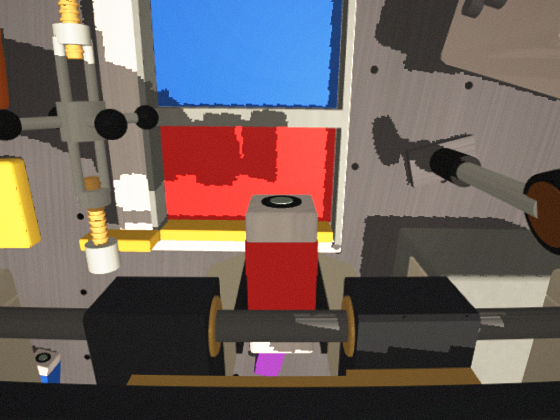

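The red liner is clearly visible at (250,171). The head hangs over the bay, gripped at its middle. The spokes are at left, (60-150,120).

jog_arm --commands '[{"translation": [2.6, -6.6, 40], "turn": [0, 0, 0.012]}, {"translation": [2.6, -6.6, 80], "turn": [0, 0, 0.012]}, {"translation": [2.6, -6.6, 120], "turn": [0, 0, 0.012]}, {"translation": [2.6, -6.6, 145], "turn": [0, 0, 0.012]}, {"translation": [2.6, -6.6, 165], "turn": [0, 0, 0.012]}, {"translation": [2.6, -6.6, 180], "turn": [0, 0, 0.012]}, {"translation": [2.6, -6.6, 190], "turn": [0, 0, 0.012]}, {"translation": [2.6, -6.6, 196], "turn": [0, 0, 0.012]}, {"translation": [2.6, -6.6, 200], "turn": [0, 0, 0.012]}, {"translation": [2.6, -6.6, 200], "turn": [0, 0, 0.012]}, {"translation": [2.6, -6.6, 200], "turn": [0, 0, 0.012]}]'

```text
clock: 5.98
position: [0.676, -0.0093, 0.0315]
ee_rot: [-3.135, -0.206, -0.002]
force: [-0.4, 0.0, -0.6]
width: 0.322
```

jog_arm --commands '[{"translation": [0, 0, 4], "turn": [0, 0, 0]}, {"translation": [0, 0, 4], "turn": [0, 0, 0]}, {"translation": [0, 0, 4], "turn": [0, 0, 0]}]'

```text
clock: 6.23
position: [0.6757, -0.0097, 0.027]
ee_rot: [-3.135, -0.205, -0.001]
force: [-0.4, 0.3, -1.3]
width: 0.324
```

jog_arm --commands '[{"translation": [0, 0, 0], "turn": [0, 0, 0]}, {"translation": [0, 0, 0], "turn": [0, 0, 0]}, {"translation": [0, 0, 0], "turn": [0, 0, 0]}, {"translation": [0, 0, 0], "turn": [0, 0, 0]}, {"translation": [0, 0, -20], "turn": [0, 0, 0]}, {"translation": [0, 0, -60], "turn": [0, 0, 0]}, {"translation": [0, 0, -100], "turn": [0, 0, 0]}, {"translation": [0, 0, -140], "turn": [0, 0, 0]}, {"translation": [0, 0, -180], "turn": [0, 0, 0]}, {"translation": [0, 0, -200], "turn": [0, 0, 0]}, {"translation": [0, 0, -200], "turn": [0, 0, 0]}]' --claw -0.1

```text
clock: 7.15
position: [0.6783, -0.0102, 0.2331]
ee_rot: [3.135, 0.205, 0.015]
force: [0.7, -1.0, 0.5]
width: 0.548
```

Run:
```python
from h import *
wlook('w3',z=.045)
print('blueA',goto(.5838,-.330,.20,-23.5)); print('blueB',goto(.3937,-.334,.20,-7.2))
```

```text
t 7.2 pos [ 0.6771 -0.0099  0.2299] w 0.551
red 14863.0 [240. 179.] [ 0.6409 -0.0158] 7.2 (92, 165)
blue 19637.0 [236.  59.] [0.6269 0.0948] 7.2 (94, 164)
blueA ([-134.4, 305.2, 29.3], [-0.001, -0.006, 0.541])
blueB ([-323.4, 284.3, 28.2], [-0.0, -0.006, 0.256])
```

jog_arm --commands '[{"translation": [-134, 305, 29], "turn": [0, 0, 0.541]}, {"translation": [-134, 305, 29], "turn": [0, 0, 0.541]}, {"translation": [-134, 305, 29], "turn": [0, 0, 0.541]}, {"translation": [-134, 305, 29], "turn": [0, 0, 0.541]}, {"translation": [-134, 305, 29], "turn": [0, 0, 0.541]}, {"translation": [-134, 305, 29], "turn": [0, 0, 0.541]}, {"translation": [-134, 305, 29], "turn": [0, 0, 0.541]}, {"translation": [-134, 305, 29], "turn": [0, 0, 0.541]}, {"translation": [-134, 305, 29], "turn": [0, 0, 0.541]}, {"translation": [-134, 305, 29], "turn": [0, 0, 0.541]}, {"translation": [-134, 305, 29], "turn": [0, 0, 0.541]}]' --claw -1

```text
clock: 8.12
position: [0.582, -0.3291, 0.1963]
ee_rot: [-3.074, 0.641, 0.003]
force: [1.2, 0.6, -0.2]
width: 0.998
```

Run:
```python
from h import *
wlook('w4',z=.03)
ci=arm.camera_info('top')
im=arm.get_image('top');cv2.imwrite('pics/t4.png',im)
for b in blobs(im,'red',ci,.03)+blobs(im,'blue',ci,.03):print(*b)
```

```text
t 8.2 pos [ 0.5827 -0.328   0.1965] w 0.996
blue 1558.5 [117. 258.] [ 0.4044 -0.3312] 84.9 (47, 48)
blue 1394.0 [286. 186.] [ 0.5871 -0.3298] 66.4 (30, 42)
1198.0 [286. 186.] [ 0.6359 -0.0211] 6.8 (98, 168)
37.0 [370.  91.] [ 0.9763 -0.317 ] 0.1 (25, 26)
```

View pics/w4.png

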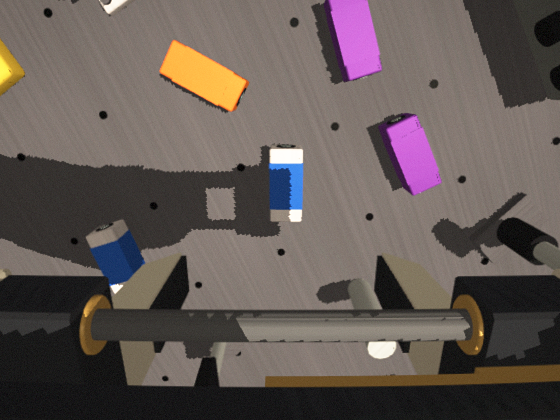

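The blue head is at (286,186), centred between the fingers. The purple and orange look-alikes at (355,40), (413,155) and (203,75) are clear of them. The second blue head is at (117,258).

jog_arm --commands '[{"translation": [4.8, 0, 40], "turn": [0, 0, 0]}, {"translation": [4.8, 0, 80], "turn": [0, 0, 0]}, {"translation": [4.8, 0, 120], "turn": [0, 0, 0]}, {"translation": [4.8, 0, 150], "turn": [0, 0, 0]}, {"translation": [4.8, 0, 175], "turn": [0, 0, 0]}, {"translation": [4.8, 0, 186], "turn": [0, 0, 0]}, {"translation": [4.8, 0, 186], "turn": [0, 0, 0]}, {"translation": [4.8, 0, 186], "turn": [0, 0, 0]}]'

```text
clock: 8.88
position: [0.5876, -0.3308, 0.0122]
ee_rot: [-3.076, 0.638, -0.0]
force: [-0.7, 0.5, -0.5]
width: 0.998
```

jog_arm --commands '[{"translation": [0, 0, 0], "turn": [0, 0, 0]}, {"translation": [0, 0, 0], "turn": [0, 0, 0]}, {"translation": [0, 0, 0], "turn": [0, 0, 0]}, {"translation": [0, 0, 0], "turn": [0, 0, 0]}, {"translation": [0, 0, 0], "turn": [0, 0, 0]}, {"translation": [0, 0, 0], "turn": [0, 0, 0]}, {"translation": [0, 0, 0], "turn": [0, 0, 0]}, {"translation": [0, 0, 0], "turn": [0, 0, 0]}, {"translation": [0, 0, 0], "turn": [0, 0, 0]}, {"translation": [0, 0, 0], "turn": [0, 0, 0]}]' --claw 1

```text
clock: 9.72
position: [0.5868, -0.3314, 0.0117]
ee_rot: [-3.076, 0.64, 0.0]
force: [0.4, -0.4, 1.0]
width: 0.325
```

jog_arm --commands '[{"translation": [0, 0, -20], "turn": [0, 0, 0]}, {"translation": [0, 0, -60], "turn": [0, 0, 0]}, {"translation": [0, 0, -100], "turn": [0, 0, 0]}, {"translation": [0, 0, -140], "turn": [0, 0, 0]}, {"translation": [0, 0, -180], "turn": [0, 0, 0]}, {"translation": [0, 0, -220], "turn": [0, 0, 0]}, {"translation": [0, 0, -220], "turn": [0, 0, 0]}, {"translation": [0, 0, -220], "turn": [0, 0, 0]}]'

```text
clock: 10.38
position: [0.5879, -0.3324, 0.2345]
ee_rot: [3.075, -0.64, 0.008]
force: [-0.4, 0.2, -1.5]
width: 0.32
```

```bash
cat >> h.py <<'E'
a=np.radians(7.3);EX=np.array([np.cos(a),np.sin(a)]);EY=np.array([-EX[1],EX[0]])
ORG=np.array([.6303,.0373])-.022*EX   # rack origin
def rk(x,y): return ORG+x*EX+y*EY
E
python3 - <<'E'
from h import *
print(rk(0,0),rk(.075,.051)); print(arm.observe()['width'],goto(*rk(.075,.051),.235,7.3))
E
```

```text
[0.60847832 0.03450458] [0.67639011 0.09462104]
0.3199940451691478 ([-89.2, -426.9, -1.0], [0.001, -0.005, -0.538])
```

jog_arm --commands '[{"translation": [-89, -427, 0], "turn": [0, 0, -0.538]}, {"translation": [-89, -427, 0], "turn": [0, 0, -0.538]}, {"translation": [-89, -427, 0], "turn": [0, 0, -0.538]}, {"translation": [-89, -427, 0], "turn": [0, 0, -0.538]}, {"translation": [-89, -427, 0], "turn": [0, 0, -0.538]}, {"translation": [-89, -427, 0], "turn": [0, 0, -0.538]}, {"translation": [-89, -427, 0], "turn": [0, 0, -0.538]}, {"translation": [-89, -427, 0], "turn": [0, 0, -0.538]}, {"translation": [-89, -427, 0], "turn": [0, 0, -0.538]}, {"translation": [-89, -427, 0], "turn": [0, 0, -0.538]}, {"translation": [-89, -427, 0], "turn": [0, 0, -0.538]}, {"translation": [-89, -427, 0], "turn": [0, 0, -0.538]}]'

```text
clock: 11.38
position: [0.6746, 0.1043, 0.2287]
ee_rot: [-3.131, -0.215, 0.006]
force: [0.2, 0.5, -1.1]
width: 0.325
```

Run:
```python
from h import *
print(arm.observe()['width'],goto(*rk(.075,.051),.0275,7.3))
```

```text
0.3251534095529174 ([1.2, 10.6, 201.1], [-0.004, 0.004, 0.01])
```

jog_arm --commands '[{"translation": [0, 0, 0], "turn": [0, 0, 0]}, {"translation": [0, 0, 0], "turn": [0, 0, 0]}, {"translation": [0, 0, 0], "turn": [0, 0, 0]}]'

```text
clock: 11.63
position: [0.6751, 0.0934, 0.231]
ee_rot: [3.134, 0.197, -0.002]
force: [-0.0, 0.5, -0.7]
width: 0.32
```

Run:
```python
from h import *
print(arm.observe()['width'],goto(*rk(.075,.051),.0275,7.3))
```

```text
0.32026165279545166 ([1.7, -1.2, 203.5], [0.001, 0.001, -0.002])
```

jog_arm --commands '[{"translation": [1.7, -1.2, 40], "turn": [0, 0, 0]}, {"translation": [1.7, -1.2, 80], "turn": [0, 0, 0]}, {"translation": [1.7, -1.2, 120], "turn": [0, 0, 0]}, {"translation": [1.7, -1.2, 145], "turn": [0, 0, 0]}, {"translation": [1.7, -1.2, 165], "turn": [0, 0, 0]}, {"translation": [1.7, -1.2, 180], "turn": [0, 0, 0]}, {"translation": [1.7, -1.2, 190], "turn": [0, 0, 0]}, {"translation": [1.7, -1.2, 197], "turn": [0, 0, 0]}, {"translation": [1.7, -1.2, 203], "turn": [0, 0, 0]}, {"translation": [1.7, -1.2, 203], "turn": [0, 0, 0]}, {"translation": [1.7, -1.2, 203], "turn": [0, 0, 0]}]'

```text
clock: 12.55
position: [0.6775, 0.0968, 0.0293]
ee_rot: [-3.135, -0.2, -0.001]
force: [-0.3, 0.7, -0.6]
width: 0.322
```

jog_arm --commands '[{"translation": [0, 0, 0], "turn": [0, 0, 0]}, {"translation": [0, 0, 0], "turn": [0, 0, 0]}, {"translation": [0, 0, 0], "turn": [0, 0, 0]}, {"translation": [0, 0, 0], "turn": [0, 0, 0]}, {"translation": [0, 0, -20], "turn": [0, 0, 0]}, {"translation": [0, 0, -60], "turn": [0, 0, 0]}, {"translation": [0, 0, -100], "turn": [0, 0, 0]}, {"translation": [0, 0, -140], "turn": [0, 0, 0]}, {"translation": [0, 0, -180], "turn": [0, 0, 0]}, {"translation": [0, 0, -200], "turn": [0, 0, 0]}, {"translation": [0, 0, -200], "turn": [0, 0, 0]}, {"translation": [0, 0, -200], "turn": [0, 0, 0]}]' --claw 0.15

```text
clock: 13.55
position: [0.678, 0.0972, 0.2305]
ee_rot: [-3.134, -0.201, -0.006]
force: [0.1, 0.4, -1.7]
width: 0.426
```

Run:
```python
from h import *
im=arm.get_image('top');ci=arm.camera_info('top')
for c in('red','blue'):
    for b in blobs(im,c,ci,.030): print(c,*b)
wlook('w5',z=.045)
s=arm.observe();print('blueB',goto(.3937,-.334,.20,-7.2))
```

```text
red 1218.5 [286. 186.] [ 0.6352 -0.0219] 6.1 (98, 172)
red 36.5 [370.  91.] [ 0.9754 -0.3178] 135.2 (23, 26)
blue 69.5 [379. 257.] [ 0.3938 -0.3341] 83.2 (29, 34)
t 13.7 pos [0.6765 0.0972 0.2276] w 0.425
red 6324.5 [241. 267.] [ 0.6415 -0.0106] 7.3 (80, 165)
blue 14663.5 [232. 171.] [0.6269 0.1013] 7.3 (89, 164)
blueB ([-335.6, 391.6, 28.0], [0.0, 0.001, 0.254])
```

jog_arm --commands '[{"translation": [-336, 392, 20], "turn": [0, 0, 0.254]}, {"translation": [-336, 392, 20], "turn": [0, 0, 0.254]}, {"translation": [-336, 392, 20], "turn": [0, 0, 0.254]}, {"translation": [-336, 392, 20], "turn": [0, 0, 0.254]}, {"translation": [-336, 392, 20], "turn": [0, 0, 0.254]}, {"translation": [-336, 392, 20], "turn": [0, 0, 0.254]}, {"translation": [-336, 392, 20], "turn": [0, 0, 0.254]}, {"translation": [-336, 392, 20], "turn": [0, 0, 0.254]}, {"translation": [-336, 392, 20], "turn": [0, 0, 0.254]}, {"translation": [-336, 392, 20], "turn": [0, 0, 0.254]}, {"translation": [-336, 392, 20], "turn": [0, 0, 0.254]}, {"translation": [-336, 392, 20], "turn": [0, 0, 0.254]}]' --claw -1

```text
clock: 14.65
position: [0.4009, -0.3214, 0.208]
ee_rot: [-3.135, 0.197, 0.003]
force: [0.1, -1.2, -0.1]
width: 1.001
```

jog_arm --commands '[{"translation": [0, 0, 0], "turn": [0, 0, 0]}, {"translation": [0, 0, 0], "turn": [0, 0, 0]}, {"translation": [0, 0, 0], "turn": [0, 0, 0]}]'

```text
clock: 14.9
position: [0.4026, -0.32, 0.2083]
ee_rot: [-3.134, 0.199, 0.003]
force: [1.7, 0.8, -0.3]
width: 1.0
```

Run:
```python
from h import *
wlook('w6',z=.03)
ci=arm.camera_info('wrist')
b=max(blobs(cv2.imread('pics/w6.png'),'blue',ci,.03,300))
print(b[2],goto(*b[2],.0115,b[3]-90))
```

```text
t 14.9 pos [ 0.4033 -0.3194  0.2084] w 1.0
blue 1258.5 [276. 198.] [ 0.3963 -0.3332] 83.2 (30, 43)
[ 0.3971 -0.3327] ([-4.2, 14.2, 196.9], [-0.001, 0.002, -0.008])
```

jog_arm --commands '[{"translation": [-4.5, 14, 35], "turn": [0, 0, 0]}, {"translation": [-4.5, 14, 70], "turn": [0, 0, 0]}, {"translation": [-4.5, 14, 110], "turn": [0, 0, 0]}, {"translation": [-4.5, 14, 145], "turn": [0, 0, 0]}, {"translation": [-4.5, 14, 175], "turn": [0, 0, 0]}, {"translation": [-4.5, 14, 190], "turn": [0, 0, 0]}, {"translation": [-4.5, 14, 197], "turn": [0, 0, 0]}, {"translation": [-4.5, 14, 197], "turn": [0, 0, 0]}, {"translation": [-4.5, 14, 197], "turn": [0, 0, 0]}]'

```text
clock: 15.7
position: [0.3975, -0.3335, 0.0126]
ee_rot: [-3.135, 0.196, -0.0]
force: [0.6, -0.9, 0.4]
width: 0.999
```

jog_arm --commands '[{"translation": [0, 0, 0], "turn": [0, 0, 0]}, {"translation": [0, 0, 0], "turn": [0, 0, 0]}, {"translation": [0, 0, 0], "turn": [0, 0, 0]}, {"translation": [0, 0, 0], "turn": [0, 0, 0]}, {"translation": [0, 0, 0], "turn": [0, 0, 0]}, {"translation": [0, 0, 0], "turn": [0, 0, 0]}, {"translation": [0, 0, 0], "turn": [0, 0, 0]}, {"translation": [0, 0, 0], "turn": [0, 0, 0]}, {"translation": [0, 0, 0], "turn": [0, 0, 0]}, {"translation": [0, 0, 0], "turn": [0, 0, 0]}]' --claw 1

```text
clock: 16.53
position: [0.3966, -0.3339, 0.0123]
ee_rot: [-3.135, 0.198, 0.0]
force: [0.5, -1.0, 2.9]
width: 0.323
```

jog_arm --commands '[{"translation": [0, 0, -20], "turn": [0, 0, 0]}, {"translation": [0, 0, -60], "turn": [0, 0, 0]}, {"translation": [0, 0, -100], "turn": [0, 0, 0]}, {"translation": [0, 0, -140], "turn": [0, 0, 0]}, {"translation": [0, 0, -180], "turn": [0, 0, 0]}, {"translation": [0, 0, -222], "turn": [0, 0, 0]}, {"translation": [0, 0, -222], "turn": [0, 0, 0]}, {"translation": [0, 0, -222], "turn": [0, 0, 0]}]'

```text
clock: 17.2
position: [0.3978, -0.3347, 0.2365]
ee_rot: [3.134, -0.197, 0.007]
force: [1.0, -0.2, -3.0]
width: 0.325
```

Run:
```python
from h import *
print(arm.observe()['width'],goto(*rk(.016,.051),.235,7.3))
```

```text
0.324684510155947 ([165.4, -446.1, 1.7], [0.002, -0.004, -0.253])
```

jog_arm --commands '[{"translation": [165, -446, 0], "turn": [0, 0, -0.253]}, {"translation": [165, -446, 0], "turn": [0, 0, -0.253]}, {"translation": [165, -446, 0], "turn": [0, 0, -0.253]}, {"translation": [165, -446, 0], "turn": [0, 0, -0.253]}, {"translation": [165, -446, 0], "turn": [0, 0, -0.253]}, {"translation": [165, -446, 0], "turn": [0, 0, -0.253]}, {"translation": [165, -446, 0], "turn": [0, 0, -0.253]}, {"translation": [165, -446, 0], "turn": [0, 0, -0.253]}, {"translation": [165, -446, 0], "turn": [0, 0, -0.253]}, {"translation": [165, -446, 0], "turn": [0, 0, -0.253]}, {"translation": [165, -446, 0], "turn": [0, 0, -0.253]}, {"translation": [165, -446, 0], "turn": [0, 0, -0.253]}]'

```text
clock: 18.2
position: [0.6168, 0.0951, 0.2314]
ee_rot: [-3.132, -0.209, 0.005]
force: [-0.4, 0.5, -1.5]
width: 0.32
```

jog_arm --commands '[{"translation": [0, 0, 0], "turn": [0, 0, 0]}, {"translation": [0, 0, 0], "turn": [0, 0, 0]}, {"translation": [0, 0, 0], "turn": [0, 0, 0]}]'

```text
clock: 18.45
position: [0.6155, 0.0862, 0.2328]
ee_rot: [3.134, 0.197, -0.004]
force: [-0.3, -0.5, -1.5]
width: 0.325
```

Run:
```python
from h import *
print(arm.observe()['width'],goto(*rk(.016,.051),.0285,7.3))
wlook('w7',z=.045)
```

```text
0.324880885717525 ([3.1, -0.8, 204.3], [0.001, 0.003, -0.002])
t 18.5 pos [0.6156 0.0858 0.2333] w 0.326
red 802.0 [352. 254.] [0.6962 0.0141] 97.2 (40, 45)
red 679.5 [226. 248.] [0.5701 0.0054] 7.3 (31, 36)
blue 4342.5 [281. 276.] [ 0.6289 -0.0191] 97.2 (76, 79)
blue 13472.0 [293. 167.] [0.6227 0.1005] 7.2 (90, 164)
```

View pics/w7.png

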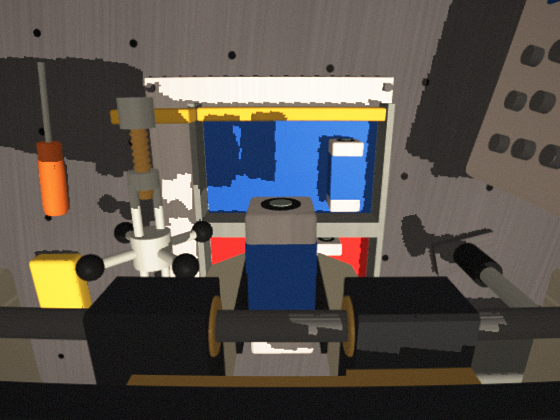

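The first blue head lies flat in the blue bay at (346,175), and the red one is visible at (328,245). The spokes stand in an X at (90-200,230-265). I'm shifting the placement a little outward so the gripper body clears the balls.

jog_arm --commands '[{"translation": [7, -9, 40], "turn": [0, 0, 0]}, {"translation": [7, -9, 75], "turn": [0, 0, 0]}, {"translation": [7, -9, 105], "turn": [0, 0, 0]}, {"translation": [7, -9, 130], "turn": [0, 0, 0]}, {"translation": [7, -9, 150], "turn": [0, 0, 0]}, {"translation": [7, -9, 165], "turn": [0, 0, 0]}, {"translation": [7, -9, 180], "turn": [0, 0, 0]}, {"translation": [7, -9, 190], "turn": [0, 0, 0]}, {"translation": [7, -9, 199], "turn": [0, 0, 0]}, {"translation": [7, -9, 204], "turn": [0, 0, 0]}, {"translation": [7, -9, 204], "turn": [0, 0, 0]}, {"translation": [7, -9, 204], "turn": [0, 0, 0]}]'

```text
clock: 19.5
position: [0.6225, 0.0973, 0.0308]
ee_rot: [-3.135, -0.199, -0.001]
force: [0.1, 0.3, -1.3]
width: 0.324
```

jog_arm --commands '[{"translation": [0, 0, 0], "turn": [0, 0, 0]}, {"translation": [0, 0, 0], "turn": [0, 0, 0]}, {"translation": [0, 0, 0], "turn": [0, 0, 0]}, {"translation": [0, 0, 0], "turn": [0, 0, 0]}, {"translation": [0, 0, -20], "turn": [0, 0, 0]}, {"translation": [0, 0, -60], "turn": [0, 0, 0]}, {"translation": [0, 0, -100], "turn": [0, 0, 0]}, {"translation": [0, 0, -140], "turn": [0, 0, 0]}, {"translation": [0, 0, -180], "turn": [0, 0, 0]}, {"translation": [0, 0, -220], "turn": [0, 0, 0]}, {"translation": [0, 0, -220], "turn": [0, 0, 0]}, {"translation": [0, 0, -220], "turn": [0, 0, 0]}]' --claw 0.15

```text
clock: 20.5
position: [0.6238, 0.0976, 0.2534]
ee_rot: [-3.134, -0.199, -0.009]
force: [-0.6, -0.6, -1.2]
width: 0.424
```

Run:
```python
from h import *
print(arm.observe()['position'],rk(-.105,0),goto(*rk(-.16,-.03),.30,97.3),goto(*rk(-.16,-.03),.30,-82.7))
```

```text
[0.62382646 0.09762399 0.25342237] [0.50432941 0.02116279] ([-182.9, 90.7, -47.7], [0.004, -0.005, -1.571]) ([-182.9, 90.7, -47.7], [-0.005, -0.004, 1.57])
```

```bash
cat >> h.py <<'E'
def ball(th,k,r=.055,hub=None):
    p=th+k*np.pi/2; c=rk(-.105,0) if hub is None else hub
    xy=c+r*np.sin(p)*EX; return np.array([*xy,.09+r*np.cos(p)])
def fit_theta(ci,im,dmax=.008):
    "grid over spoke angle (mod 90 deg, from -45) and hub offset; darkness of ball discs minus ring around"
    g=cv2.cvtColor(im,cv2.COLOR_BGR2GRAY).astype(float); best=[]
    yy,xx=np.mgrid[:420,:560]; f=K(ci)[0,0]
    for dx in np.arange(-dmax,dmax+.001,.004):
      for dy in np.arange(-dmax,dmax+.001,.004):
        for t in np.radians(np.arange(-45,45,3)):
          sc=0;n=0
          for k in(0,1,3):
            P=ball(t,k,hub=rk(-.105+dx,dy)); u,v=proj(ci,P)[0]
            if not(20<u<540 and 20<v<400): continue
            r=f*.011/np.linalg.norm(P-ci['eye']); sl=np.s_[int(v-2*r):int(v+2*r)+1,int(u-2*r):int(u+2*r)+1]
            d=np.hypot(xx[sl]-u,yy[sl]-v); G=g[sl]
            if G.size==0: continue
            sc+=G[(d>1.15*r)&(d<1.6*r)].mean()-G[d<.9*r].mean(); n+=1
          if n: best.append((sc/n,np.degrees(t),dx,dy,n))
    return sorted(best,reverse=True)[:5]
E
python3 - <<'E'
from h import *
ci,im=wlook('w8',z=.045)
B=fit_theta(ci,im)
for b in B: print(np.round(b,3))
t=np.radians(B[0][1]);h=rk(-.105+B[0][2],B[0][3])
for k in range(4):
    u=proj(ci,ball(t,k,hub=h))[0];cv2.circle(im,tuple(int(i) for i in u),4,(0,255,0),-1);print(k,u.round())
cv2.imwrite('pics/w8o.png',im)
E
```

```text
t 20.6 pos [0.6226 0.0977 0.2511] w 0.427
red 429.0 [341. 248.] [0.7008 0.0245] 7.0 (25, 31)
red 5284.0 [270. 271.] [ 0.6221 -0.0146] 7.1 (84, 135)
blue 12785.5 [282. 174.] [0.623  0.1005] 7.1 (89, 165)
blue 550.0 [537.   8.] [0.8476 0.2903] 9.9 (17, 41)
[105.153 -42.      0.      0.      3.   ]
[ 93.685 -45.      0.      0.      3.   ]
[ 86.993 -39.      0.      0.      3.   ]
[ 8.6582e+01 -4.2000e+01  0.0000e+00  4.0000e-03  3.0000e+00]
[ 8.5351e+01 -3.9000e+01 -4.0000e-03  0.0000e+00  3.0000e+00]
0 [ 91. 268.]
1 [180. 266.]
2 [195. 233.]
3 [122. 235.]
```

View pics/w8o.png

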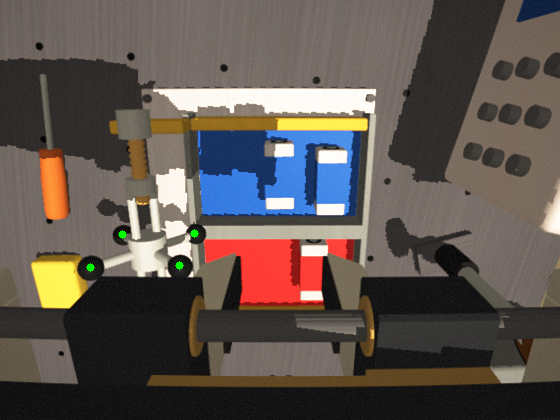

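The fit is clean. The hub is where expected and the upper ball on my side is at -42° (91,268), so the turnbuckle is at about 0.84 rad. All three heads lie flat: blue at (280,175) and (331,182), red at (313,270).

Run:
```python
from h import *
b=ball(np.radians(-42),0);print(b,goto(b[0],b[1],.22,97.3))
```

```text
[0.46782552 0.01648654 0.13087297] ([-163.8, 60.9, 30.8], [0.001, -0.002, -1.571])
```

jog_arm --commands '[{"translation": [-40, 15, 0], "turn": [0, 0, -1.571]}, {"translation": [-80, 30, 0], "turn": [0, 0, -1.571]}, {"translation": [-120, 45, 0], "turn": [0, 0, -1.571]}, {"translation": [-164, 61, 0], "turn": [0, 0, -1.571]}, {"translation": [-164, 61, 0], "turn": [0, 0, -1.571]}, {"translation": [-164, 61, 0], "turn": [0, 0, -1.571]}, {"translation": [-164, 61, 0], "turn": [0, 0, -1.571]}, {"translation": [-164, 61, 10], "turn": [0, 0, -1.571]}, {"translation": [-164, 61, 20], "turn": [0, 0, -1.571]}, {"translation": [-164, 61, 31], "turn": [0, 0, -1.571]}, {"translation": [-164, 61, 31], "turn": [0, 0, -1.571]}, {"translation": [-164, 61, 31], "turn": [0, 0, -1.571]}]' --claw -0.2 --grip_force 20

```text
clock: 21.55
position: [0.4656, 0.0162, 0.2171]
ee_rot: [-2.149, -2.288, 0.006]
force: [-0.4, -0.6, -0.5]
width: 0.601
```

jog_arm --commands '[{"translation": [0, 0, 0], "turn": [0, 0, -0.07]}, {"translation": [0, 0, 0], "turn": [0, 0, -0.07]}, {"translation": [0, 0, 0], "turn": [0, 0, -0.07]}, {"translation": [0, 0, 0], "turn": [0, 0, -0.07]}]'

```text
clock: 21.88
position: [0.4668, 0.0162, 0.2186]
ee_rot: [-2.08, -2.353, 0.002]
force: [0.8, -0.5, -0.1]
width: 0.599
```

Run:
```python
from h import *
ci,im=wlook('w9',cols=())
B=fit_theta(ci,im)
for x in B[:3]: print(np.round(x,3))
b=ball(np.radians(-42),0);print(goto(b[0],b[1],.115,97.3))
```

```text
t 21.9 pos [0.467  0.0163 0.2188] w 0.599
[ 88.346 -39.      0.      0.      3.   ]
[ 84.519 -42.      0.      0.      3.   ]
[ 7.9602e+01 -3.6000e+01 -4.0000e-03  0.0000e+00  3.0000e+00]
([0.1, 0.9, 103.8], [-0.001, 0.0, -0.004])
```

View pics/w9.png

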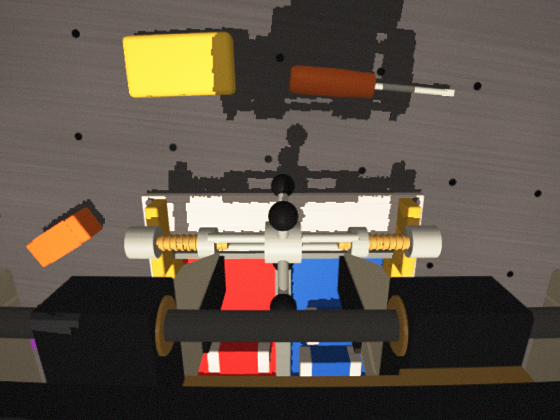

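The upper ball at (283,216) is centred between the fingers. Descend and pinch.

jog_arm --commands '[{"translation": [0, 1, 35], "turn": [0, 0, 0]}, {"translation": [0, 1, 65], "turn": [0, 0, 0]}, {"translation": [0, 1, 85], "turn": [0, 0, 0]}, {"translation": [0, 1, 97], "turn": [0, 0, 0]}, {"translation": [0, 1, 103], "turn": [0, 0, 0]}, {"translation": [0, 1, 103], "turn": [0, 0, 0]}, {"translation": [0, 1, 103], "turn": [0, 0, 0]}]'

```text
clock: 22.52
position: [0.4686, 0.0164, 0.1167]
ee_rot: [2.078, 2.356, 0.0]
force: [-0.1, 0.1, 1.4]
width: 0.601
```

jog_arm --commands '[{"translation": [0, 0, 0], "turn": [0, 0, 0]}, {"translation": [0, 0, 0], "turn": [0, 0, 0]}, {"translation": [0, 0, 0], "turn": [0, 0, 0]}, {"translation": [0, 0, 0], "turn": [0, 0, 0]}, {"translation": [0, 0, 0], "turn": [0, 0, 0]}, {"translation": [0, 0, 0], "turn": [0, 0, 0]}, {"translation": [0, 0, 0], "turn": [0, 0, 0]}]' --claw 1

```text
clock: 23.1
position: [0.4684, 0.0174, 0.1166]
ee_rot: [-2.076, -2.357, -0.002]
force: [-1.6, 3.9, 2.8]
width: 0.22
```

```bash
python3 -c "
import numpy as np
for a0,a1 in((-42,45),(-45,45)):
  print([[round(55*(np.sin(np.radians(a))-np.sin(np.radians(a0))),1),round(-55*(np.cos(np.radians(a))-np.cos(np.radians(a0))),1)] for a in np.linspace(a0,a1,12)[1:]])"
```

```text
[[np.float64(6.0), np.float64(-4.7)], [np.float64(12.5), np.float64(-8.5)], [np.float64(19.6), np.float64(-11.4)], [np.float64(26.9), np.float64(-13.2)], [np.float64(34.4), np.float64(-14.1)], [np.float64(42.0), np.float64(-13.9)], [np.float64(49.5), np.float64(-12.6)], [np.float64(56.8), np.float64(-10.4)], [np.float64(63.6), np.float64(-7.1)], [np.float64(70.0), np.float64(-3.0)], [np.float64(75.7), np.float64(2.0)]]
[[np.float64(5.9), np.float64(-5.1)], [np.float64(12.5), np.float64(-9.4)], [np.float64(19.7), np.float64(-12.6)], [np.float64(27.2), np.float64(-14.9)], [np.float64(35.0), np.float64(-16.0)], [np.float64(42.8), np.float64(-16.0)], [np.float64(50.6), np.float64(-14.9)], [np.float64(58.1), np.float64(-12.6)], [np.float64(65.2), np.float64(-9.4)], [np.float64(71.9), np.float64(-5.1)], [np.float64(77.8), np.float64(-0.0)]]
```

jog_arm --commands '[{"translation": [0, 6, -4.7], "turn": [0, 0, 0]}, {"translation": [0, 12.5, -8.5], "turn": [0, 0, 0]}, {"translation": [0, 19.6, -11.4], "turn": [0, 0, 0]}, {"translation": [0, 26.9, -13.2], "turn": [0, 0, 0]}, {"translation": [0, 34.4, -14.1], "turn": [0, 0, 0]}, {"translation": [0, 42, -13.9], "turn": [0, 0, 0]}, {"translation": [0, 49.5, -12.6], "turn": [0, 0, 0]}, {"translation": [0, 56.8, -10.4], "turn": [0, 0, 0]}, {"translation": [0, 63.6, -7.1], "turn": [0, 0, 0]}, {"translation": [0, 70, -3], "turn": [0, 0, 0]}, {"translation": [0, 75.7, 2], "turn": [0, 0, 0]}, {"translation": [0, 75.7, 2], "turn": [0, 0, 0]}]'

```text
clock: 24.1
position: [0.5463, 0.0272, 0.115]
ee_rot: [2.075, 2.357, 0.005]
force: [3.6, 5.0, 3.0]
width: 0.22
```

Run:
```python
from h import *
ci,im=wlook('w10',cols=())
s=arm.observe();print(s['force'].round(1)); p=s['position'];d=p[:2]-rk(-.105,0);print(d@EX,d@EY,p[2]-.09)
for x in fit_theta(ci,im,0)[:3]: print(np.round(x,2))
```

```text
t 24.1 pos [0.5461 0.0272 0.1151] w 0.221
[4.  6.  1.8]
0.042177594962511125 0.0007110513679646478 0.025105457449209487
[58.97 42.    0.    0.    3.  ]
[53.83 39.    0.    0.    3.  ]
[ 46.37 -45.     0.     0.     3.  ]
```

View pics/w10.png

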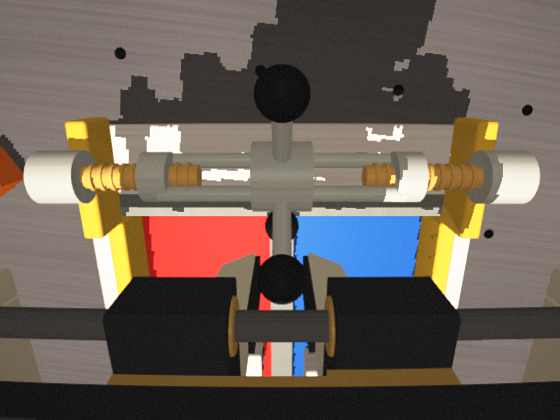

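The stroke worked. The gripped ball is now away from me at (282,278) and the next one is at (282,93), about -45°. Regripping.

jog_arm --commands '[{"translation": [0, 0, 0], "turn": [0, 0, 0]}, {"translation": [0, 0, 0], "turn": [0, 0, 0]}, {"translation": [0, 0, 0], "turn": [0, 0, 0]}, {"translation": [0, 0, -15], "turn": [0, 0, 0]}, {"translation": [0, -25, -18], "turn": [0, 0, 0]}, {"translation": [0, -50, -18], "turn": [0, 0, 0]}, {"translation": [0, -72, -15], "turn": [0, 0, 0]}, {"translation": [0, -80, -8], "turn": [0, 0, 0]}, {"translation": [0, -80, -1], "turn": [0, 0, 0]}, {"translation": [0, -80, -1], "turn": [0, 0, 0]}, {"translation": [0, -80, -1], "turn": [0, 0, 0]}]' --claw -0.1

```text
clock: 25.07
position: [0.4648, 0.0158, 0.1152]
ee_rot: [2.077, 2.357, -0.0]
force: [-0.1, 0.2, 0.1]
width: 0.551
```

jog_arm --commands '[{"translation": [0, 0, 0], "turn": [0, 0, 0]}, {"translation": [0, 0, 0], "turn": [0, 0, 0]}, {"translation": [0, 0, 0], "turn": [0, 0, 0]}, {"translation": [0, 0, 0], "turn": [0, 0, 0]}, {"translation": [0, 0, 0], "turn": [0, 0, 0]}, {"translation": [0, 0, 0], "turn": [0, 0, 0]}, {"translation": [0, 0, 0], "turn": [0, 0, 0]}]' --claw 1

```text
clock: 25.65
position: [0.4643, 0.0168, 0.1155]
ee_rot: [-2.076, -2.357, -0.001]
force: [-1.0, 5.6, -0.2]
width: 0.222
```

jog_arm --commands '[{"translation": [0, 5.9, -5.1], "turn": [0, 0, 0]}, {"translation": [0, 12.5, -9.4], "turn": [0, 0, 0]}, {"translation": [0, 19.7, -12.6], "turn": [0, 0, 0]}, {"translation": [0, 27.2, -14.9], "turn": [0, 0, 0]}, {"translation": [0, 35, -16], "turn": [0, 0, 0]}, {"translation": [0, 42.8, -16], "turn": [0, 0, 0]}, {"translation": [0, 50.6, -14.9], "turn": [0, 0, 0]}, {"translation": [0, 58.1, -12.6], "turn": [0, 0, 0]}, {"translation": [0, 65.2, -9.4], "turn": [0, 0, 0]}, {"translation": [0, 71.9, -5.1], "turn": [0, 0, 0]}, {"translation": [0, 77.8, 0], "turn": [0, 0, 0]}, {"translation": [0, 77.8, 0], "turn": [0, 0, 0]}]'

```text
clock: 26.65
position: [0.5456, 0.0272, 0.1168]
ee_rot: [2.073, 2.355, 0.01]
force: [5.9, 5.8, 6.5]
width: 0.221
```

Run:
```python
from h import *
ci,im=wlook('w11',cols=())
s=arm.observe();print(s['force'].round(1)); p=s['position'];d=p[:2]-rk(-.105,0);print(d@EX,d@EY,p[2]-.09)
for x in fit_theta(ci,im,0)[:3]: print(np.round(x,2))
```

```text
t 26.7 pos [0.5455 0.0271 0.117 ] w 0.223
[6.9 6.  5.9]
0.04155206395831906 0.0006936329227405016 0.026985239972547675
[58.53 39.    0.    0.    3.  ]
[58.11 42.    0.    0.    3.  ]
[49.45 36.    0.    0.    3.  ]
```

jog_arm --commands '[{"translation": [0, 0, 0], "turn": [0, 0, 0]}, {"translation": [0, 0, 0], "turn": [0, 0, 0]}, {"translation": [0, 0, 0], "turn": [0, 0, 0]}, {"translation": [1, 0, -15], "turn": [0, 0, 0]}, {"translation": [1, -25, -18], "turn": [0, 0, 0]}, {"translation": [1, -50, -18], "turn": [0, 0, 0]}, {"translation": [1, -72, -15], "turn": [0, 0, 0]}, {"translation": [1, -80, -8], "turn": [0, 0, 0]}, {"translation": [1, -80, 1], "turn": [0, 0, 0]}, {"translation": [1, -80, 1], "turn": [0, 0, 0]}, {"translation": [1, -80, 1], "turn": [0, 0, 0]}]' --claw -0.1

```text
clock: 27.62
position: [0.4622, 0.0165, 0.114]
ee_rot: [-2.077, -2.357, 0.001]
force: [0.0, -0.0, 0.4]
width: 0.549
```

jog_arm --commands '[{"translation": [0, 0, 0], "turn": [0, 0, 0]}, {"translation": [0, 0, 0], "turn": [0, 0, 0]}, {"translation": [0, 0, 0], "turn": [0, 0, 0]}, {"translation": [0, 0, 0], "turn": [0, 0, 0]}, {"translation": [0, 0, 0], "turn": [0, 0, 0]}, {"translation": [0, 0, 0], "turn": [0, 0, 0]}, {"translation": [0, 0, 0], "turn": [0, 0, 0]}]' --claw 1

```text
clock: 28.2
position: [0.462, 0.0166, 0.1145]
ee_rot: [2.077, 2.357, 0.001]
force: [0.4, 0.5, -1.5]
width: 0.221
```

jog_arm --commands '[{"translation": [0, 5.9, -5.1], "turn": [0, 0, 0]}, {"translation": [0, 12.5, -9.4], "turn": [0, 0, 0]}, {"translation": [0, 19.7, -12.6], "turn": [0, 0, 0]}, {"translation": [0, 27.2, -14.9], "turn": [0, 0, 0]}, {"translation": [0, 35, -16], "turn": [0, 0, 0]}, {"translation": [0, 42.8, -16], "turn": [0, 0, 0]}, {"translation": [0, 50.6, -14.9], "turn": [0, 0, 0]}, {"translation": [0, 58.1, -12.6], "turn": [0, 0, 0]}, {"translation": [0, 65.2, -9.4], "turn": [0, 0, 0]}, {"translation": [0, 71.9, -5.1], "turn": [0, 0, 0]}, {"translation": [0, 77.8, 0], "turn": [0, 0, 0]}, {"translation": [0, 77.8, 0], "turn": [0, 0, 0]}]'

```text
clock: 29.2
position: [0.5457, 0.0272, 0.1172]
ee_rot: [2.072, 2.352, 0.013]
force: [10.3, 1.4, 10.7]
width: 0.217
```

Run:
```python
from h import *
ci,im=wlook('w12',cols=())
s=arm.observe();print(s['force'].round(1)); p=s['position'];d=p[:2]-rk(-.105,0);print(d@EX,d@EY,p[2]-.09)
for x in fit_theta(ci,im,0)[:3]: print(np.round(x,2))
```

```text
t 29.2 pos [0.5455 0.0272 0.1174] w 0.211
[ 9.3  0.9 10.7]
0.041632528771133034 0.000766286752995869 0.02735626971738661
[52.92 39.    0.    0.    3.  ]
[51.69 36.    0.    0.    3.  ]
[50.47 42.    0.    0.    3.  ]
```

jog_arm --commands '[{"translation": [0, 0, 0], "turn": [0, 0, 0]}, {"translation": [0, 0, 0], "turn": [0, 0, 0]}, {"translation": [0, 0, 0], "turn": [0, 0, 0]}, {"translation": [0, 0, -15], "turn": [0, 0, 0]}, {"translation": [0, -25, -18], "turn": [0, 0, 0]}, {"translation": [0, -50, -18], "turn": [0, 0, 0]}, {"translation": [0, -72, -15], "turn": [0, 0, 0]}, {"translation": [0, -77, -8], "turn": [0, 0, 0]}, {"translation": [0, -77, 1], "turn": [0, 0, 0]}, {"translation": [0, -77, 2], "turn": [0, 0, 0]}, {"translation": [0, -77, 2], "turn": [0, 0, 0]}]' --claw -0.1

```text
clock: 30.17
position: [0.4631, 0.0168, 0.1117]
ee_rot: [-2.077, -2.357, 0.001]
force: [0.4, 0.8, 0.2]
width: 0.546
```

Run:
```python
from h import *
ci,im=wlook('w13',cols=())
p=arm.observe()['position'];d=p[:2]-rk(-.105,0);print(d@EX,d@EY,p[2]-.09)
for x in fit_theta(ci,im,0)[:4]: print(np.round(x,2))
```

```text
t 30.2 pos [0.4635 0.0168 0.112 ] w 0.547
-0.04110071357726044 0.0008404752919753812 0.022043738991322143
[53.86 39.    0.    0.    2.  ]
[51.41 36.    0.    0.    2.  ]
[ 46.59 -45.     0.     0.     2.  ]
[46.37 42.    0.    0.    2.  ]
```

View pics/w13.png

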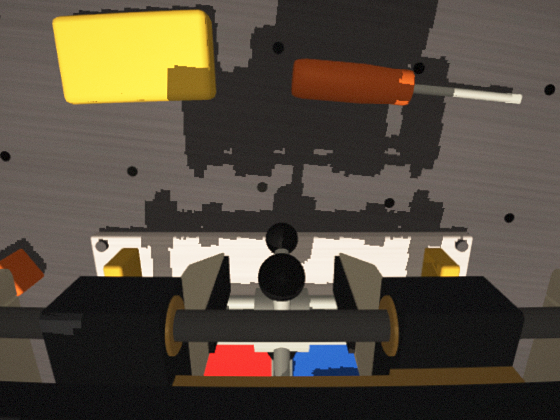

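Near ball at (282,277), about -51°. I'll seat the pads 4 mm lower and stroke from -51° to +43°.

```bash
python3 -c "
import numpy as np
for a0,a1 in((-51,43),(-47,24)):
  print([[float(round(55*(np.sin(np.radians(a))-np.sin(np.radians(a0))),1)),float(round(-55*(np.cos(np.radians(a))-np.cos(np.radians(a0))),1))] for a in np.linspace(a0,a1,12)[1:]])"
```

```text
[[5.6, -6.0], [12.1, -11.0], [19.2, -15.1], [26.8, -18.0], [34.8, -19.8], [43.0, -20.4], [51.2, -19.7], [59.2, -17.9], [66.8, -14.9], [73.9, -10.7], [80.3, -5.6]]
[[4.5, -4.3], [9.4, -8.0], [14.7, -11.2], [20.4, -13.8], [26.2, -15.7], [32.3, -16.9], [38.5, -17.5], [44.7, -17.3], [50.8, -16.5], [56.8, -14.9], [62.6, -12.7]]
```

jog_arm --commands '[{"translation": [0, -1.5, 4], "turn": [0, 0, 0]}, {"translation": [0, -1.5, 4], "turn": [0, 0, 0]}, {"translation": [0, -1.5, 4], "turn": [0, 0, 0]}]'

```text
clock: 30.47
position: [0.4613, 0.0165, 0.1082]
ee_rot: [-2.077, -2.357, 0.0]
force: [-0.3, 0.7, 0.8]
width: 0.549
```

jog_arm --commands '[{"translation": [0, 0, 0], "turn": [0, 0, 0]}, {"translation": [0, 0, 0], "turn": [0, 0, 0]}, {"translation": [0, 0, 0], "turn": [0, 0, 0]}, {"translation": [0, 0, 0], "turn": [0, 0, 0]}, {"translation": [0, 0, 0], "turn": [0, 0, 0]}, {"translation": [0, 0, 0], "turn": [0, 0, 0]}, {"translation": [0, 0, 0], "turn": [0, 0, 0]}]' --claw 1

```text
clock: 31.05
position: [0.4612, 0.0165, 0.1085]
ee_rot: [2.077, 2.357, 0.0]
force: [-0.7, 0.6, 1.5]
width: 0.221
```

jog_arm --commands '[{"translation": [0, 5.6, -6], "turn": [0, 0, 0]}, {"translation": [0, 12.1, -11], "turn": [0, 0, 0]}, {"translation": [0, 19.2, -15.1], "turn": [0, 0, 0]}, {"translation": [0, 26.8, -18], "turn": [0, 0, 0]}, {"translation": [0, 34.8, -19.8], "turn": [0, 0, 0]}, {"translation": [0, 43, -20.4], "turn": [0, 0, 0]}, {"translation": [0, 51.2, -19.7], "turn": [0, 0, 0]}, {"translation": [0, 59.2, -17.9], "turn": [0, 0, 0]}, {"translation": [0, 66.8, -14.9], "turn": [0, 0, 0]}, {"translation": [0, 73.9, -10.7], "turn": [0, 0, 0]}, {"translation": [0, 80.3, -5.6], "turn": [0, 0, 0]}, {"translation": [0, 80.3, -5.6], "turn": [0, 0, 0]}]'

```text
clock: 32.05
position: [0.5459, 0.0273, 0.1158]
ee_rot: [2.073, 2.353, 0.009]
force: [6.1, 0.8, 4.8]
width: 0.226
```

jog_arm --commands '[{"translation": [0, 0, 0], "turn": [0, 0, 0]}, {"translation": [0, 0, 0], "turn": [0, 0, 0]}, {"translation": [0, 0, 0], "turn": [0, 0, 0]}, {"translation": [0, 0, -15], "turn": [0, 0, 0]}, {"translation": [0, -25, -20], "turn": [0, 0, 0]}, {"translation": [0, -50, -20], "turn": [0, 0, 0]}, {"translation": [0, -72, -15], "turn": [0, 0, 0]}, {"translation": [0, -78, -8], "turn": [0, 0, 0]}, {"translation": [0, -78, 2], "turn": [0, 0, 0]}, {"translation": [0, -78, 2], "turn": [0, 0, 0]}, {"translation": [0, -78, 2], "turn": [0, 0, 0]}]' --claw -0.1

```text
clock: 32.97
position: [0.4634, 0.0168, 0.1118]
ee_rot: [-2.077, -2.357, 0.001]
force: [-0.4, 0.6, -0.8]
width: 0.547
```

Run:
```python
from h import *
ci,im=wlook('w14',cols=())
p=arm.observe()['position'];d=p[:2]-rk(-.105,0);print(d@EX,d@EY,p[2]-.09)
for x in fit_theta(ci,im,0)[:4]: print(np.round(x,2))
for a in(-45,-48,-51,-54): print(a,proj(ci,ball(np.radians(a),0))[0],proj(ci,ball(np.radians(a),3))[0])
g=cv2.cvtColor(im,cv2.COLOR_BGR2GRAY); print(''.join('#' if v<45 else '.' for v in g[200:320:2,282]))
```

```text
t 33.0 pos [0.4638 0.0168 0.1121] w 0.55
-0.040712432656257985 0.0008184447656748135 0.022116606495525992
[60.75 42.    0.    0.    2.  ]
[ 58.41 -45.     0.     0.     2.  ]
[58.19 39.    0.    0.    2.  ]
[39.72 36.    0.    0.    2.  ]
-45 [280.0527777  292.21221457] [280.59743646 229.71255234]
-48 [280.06144974 285.93971197] [280.61417375 231.59502204]
-51 [280.07170519 279.87598447] [280.63038989 233.64123606]
-54 [280.08344677 274.04684566] [280.64607299 235.84263258]
#.######################.....########################...####
```

jog_arm --commands '[{"translation": [0, 0, 0], "turn": [0, 0, 0]}, {"translation": [0, 0, 0], "turn": [0, 0, 0]}, {"translation": [0, 0, 0], "turn": [0, 0, 0]}, {"translation": [0, 0, 0], "turn": [0, 0, 0]}, {"translation": [0, 0, 0], "turn": [0, 0, 0]}, {"translation": [0, 0, 0], "turn": [0, 0, 0]}, {"translation": [0, 0, 0], "turn": [0, 0, 0]}]' --claw 1

```text
clock: 33.6
position: [0.4635, 0.0168, 0.1121]
ee_rot: [2.077, 2.357, 0.0]
force: [-0.6, 0.3, -0.2]
width: 0.222
```

jog_arm --commands '[{"translation": [0, 4.5, -4.3], "turn": [0, 0, 0]}, {"translation": [0, 9.4, -8], "turn": [0, 0, 0]}, {"translation": [0, 14.7, -11.2], "turn": [0, 0, 0]}, {"translation": [0, 20.4, -13.8], "turn": [0, 0, 0]}, {"translation": [0, 26.2, -15.7], "turn": [0, 0, 0]}, {"translation": [0, 32.3, -16.9], "turn": [0, 0, 0]}, {"translation": [0, 38.5, -17.5], "turn": [0, 0, 0]}, {"translation": [0, 44.7, -17.3], "turn": [0, 0, 0]}, {"translation": [0, 50.8, -16.5], "turn": [0, 0, 0]}, {"translation": [0, 56.8, -14.9], "turn": [0, 0, 0]}, {"translation": [0, 59.5, -14], "turn": [0, 0, 0]}, {"translation": [0, 59.5, -14], "turn": [0, 0, 0]}]'

```text
clock: 34.6
position: [0.5258, 0.0248, 0.1279]
ee_rot: [2.074, 2.355, 0.007]
force: [3.3, 0.5, 7.2]
width: 0.22
```

Run:
```python
from h import *
ci,im=wlook('w15',cols=())
s=arm.observe();p=s['position'];d=p[:2]-rk(-.105,0);print(s['force'].round(1),d@EX,d@EY,p[2]-.09,np.degrees(np.arctan2(d@EX,p[2]-.09+.015)))
for x in fit_theta(ci,im,0)[:3]: print(np.round(x,2))
```

```text
t 34.6 pos [0.5258 0.0247 0.128 ] w 0.22
[3.  1.3 7.6] 0.02174518824560544 0.000792656708008769 0.03795534076907653 22.324650612620534
[54.16 12.    0.    0.    3.  ]
[52.19 15.    0.    0.    3.  ]
[46.89  9.    0.    0.    3.  ]
```

View pics/w15.png

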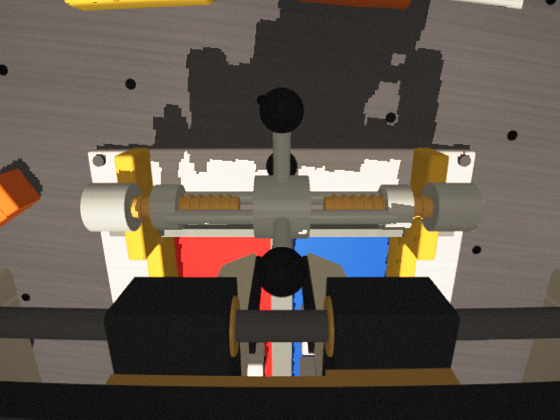

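Nearly in, with no stop force yet. Pushing further along the arc.

jog_arm --commands '[{"translation": [0, 3, 1.2], "turn": [0, 0, 0]}, {"translation": [0, 6, 2.6], "turn": [0, 0, 0]}, {"translation": [0, 8, 3.6], "turn": [0, 0, 0]}, {"translation": [0, 8, 3.6], "turn": [0, 0, 0]}]'

```text
clock: 34.98
position: [0.5334, 0.0257, 0.1247]
ee_rot: [2.075, 2.355, 0.007]
force: [0.4, 0.5, 12.9]
width: 0.192
```

jog_arm --commands '[{"translation": [0, 3, 1.5], "turn": [0, 0, 0]}, {"translation": [0, 5, 2.6], "turn": [0, 0, 0]}, {"translation": [0, 5, 2.6], "turn": [0, 0, 0]}]'

```text
clock: 35.23
position: [0.5394, 0.0265, 0.1217]
ee_rot: [2.074, 2.354, 0.008]
force: [4.5, 0.6, 3.1]
width: 0.018
```

The pads slipped past the ball, probably at the stop. Back away and look.

jog_arm --commands '[{"translation": [0, 8, 0], "turn": [0, 0, 0]}, {"translation": [0, 8, -30], "turn": [0, 0, 0]}, {"translation": [0, 8, -65], "turn": [0, 0, 0]}, {"translation": [0, 8, -100], "turn": [0, 0, 0]}, {"translation": [0, -20, -110], "turn": [0, 0, 0]}, {"translation": [0, -55, -110], "turn": [0, 0, 0]}, {"translation": [0, -55, -110], "turn": [0, 0, 0]}, {"translation": [0, -55, -110], "turn": [0, 0, 0]}]' --claw 1

```text
clock: 35.9
position: [0.4797, 0.0188, 0.2303]
ee_rot: [-2.077, -2.357, -0.0]
force: [1.0, 0.4, 0.4]
width: 0.004
```

Run:
```python
from h import *
ci,im=wlook('w16',cols=('red','blue'),z=.045)
for x in fit_theta(ci,im,.004)[:4]: print(np.round(x,3))
for n in(.086,.089,.112): print(n,proj(ci,np.r_[rk(-.05,n),.051])[0].round(),proj(ci,np.r_[rk(-.05,-n),.051])[0].round())
for k in(0,1,3): cv2.circle(im,tuple(int(i) for i in proj(ci,ball(np.radians(18),k))[0]),3,(0,255,0),-1)
cv2.imwrite('pics/w16o.png',im)
```

```text
t 36.0 pos [0.481  0.0191 0.2303] w 0.004
red 1770.5 [235. 256.] [ 0.5689 -0.0147] 97.3 (41, 73)
blue 1733.0 [328. 256.] [0.5578 0.073 ] 97.1 (41, 71)
[ 4.8443e+01  2.4000e+01 -4.0000e-03  0.0000e+00  3.0000e+00]
[ 4.7497e+01  2.1000e+01 -4.0000e-03  0.0000e+00  3.0000e+00]
[ 4.7101e+01  2.7000e+01 -4.0000e-03  0.0000e+00  3.0000e+00]
[45.392 18.     0.     0.     3.   ]
0.086 [364. 258.] [198. 258.]
0.089 [367. 258.] [195. 258.]
0.112 [389. 258.] [173. 258.]
```

View pics/w16o.png

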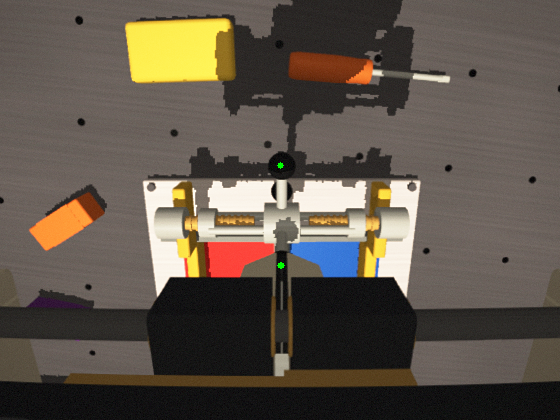

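The near ball matches the 18° stop angle (281,165). The inner edges of the plates at about x=200 and x=365 match ±86 mm, against 173/389 when open. Now check the bays.

jog_arm --commands '[{"translation": [0, 0, -40], "turn": [0, 0, 0]}, {"translation": [0, 0, -70], "turn": [0, 0, 0]}, {"translation": [0, 40, -70], "turn": [0, 0, 0]}, {"translation": [0, 80, -70], "turn": [0, 0, 0]}, {"translation": [0, 120, -70], "turn": [0, 0, 0]}, {"translation": [0, 160, -70], "turn": [0, 0, 0]}, {"translation": [0, 200, -70], "turn": [0, 0, 0]}, {"translation": [0, 230, -70], "turn": [0, 0, 0]}, {"translation": [0, 230, -70], "turn": [0, 0, 0]}, {"translation": [0, 230, -70], "turn": [0, 0, 0]}, {"translation": [0, 230, -70], "turn": [0, 0, 0]}]'

```text
clock: 36.87
position: [0.7092, 0.0478, 0.2988]
ee_rot: [-2.077, -2.357, 0.002]
force: [-0.3, 1.0, 0.4]
width: 0.005
```

Run:
```python
from h import *
ci,im=wlook('w17',cols=())
for x in fit_theta(ci,im,.004)[:3]: print(np.round(x,3))
for s in(1,-1):
    for n in(.086,.112): cv2.circle(im,tuple(int(i) for i in proj(ci,np.r_[rk(.02,s*n),.051])[0]),3,(0,255,0) if n<.1 else (255,0,255),-1)
t=arm.get_image('top'); c2=arm.camera_info('top')
for q,z in(('spare',.015),('mirror',0),('post',0),('cleaner',0)):
    for d in arm.landmark_of('top',q)[:1]: print(q,world(c2,d['at'],z)[0].round(3))
cv2.imwrite('pics/w17o.png',cv2.resize(np.hstack([im,t]),(800,300)))
```

```text
t 36.9 pos [0.7088 0.0477 0.2995] w 0.004
[5.7986e+01 2.4000e+01 4.0000e-03 0.0000e+00 1.0000e+00]
[5.7395e+01 0.0000e+00 4.0000e-03 0.0000e+00 1.0000e+00]
[5.4161e+01 2.1000e+01 4.0000e-03 0.0000e+00 1.0000e+00]
spare [0.524 0.449 0.015]
mirror [ 0.435 -0.477  0.   ]
post [ 0.432 -0.474  0.   ]
cleaner [0.668 0.472 0.   ]
```

View pics/w17o.png

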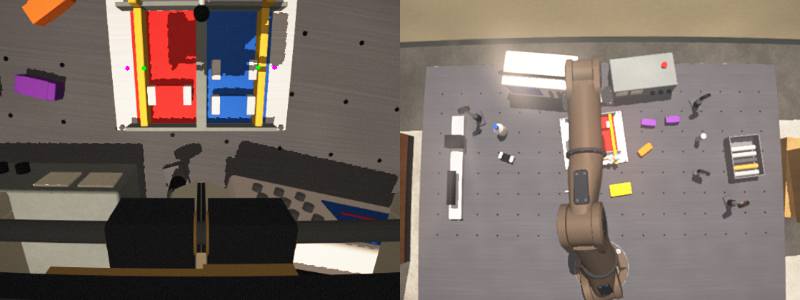

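The last look shows the end plates at the 86 mm marks. The red head lies at (170,95), the blue heads at (233,70) and (233,105), all flat and clear of the walls. The arm touches nothing and the bystanders haven't moved. Handing in.

```bash
python3 -c "
from cell import arm
print(arm.sign_off(), arm.observe()['clock'])"
```

```text
the job is handed in; nothing more can be done
the job is handed in; nothing more can be done
```

The job is done and handed in at about 37 s on the robot's clock. Three heads were on the table to pack. The red one is in the red bay and the two blue ones are in the blue bay. I then wound the turnbuckle in five spoke strokes, from about 0.84 rad to the stop.

**Last checks:**
- **Heads:** the final wrist picture shows all three lying flat on their liners.
- **End plates:** both inner faces line up with the 86 mm (fully in) marks.
- **Turnbuckle:** the upper spoke sits about 18° past upright, which is the stop at about 8.17 rad.
- **Bystanders:** the spare, mirror and cleaner read within about 15 mm of where they were at the start. I did not measure the driver and meter; they still lie where they were in the pictures.
- **Robot:** the arm stands clear and touches nothing.

**Checks that disagreed or went off plan:**
- **Spoke angle:** the automatic fit scattered between 18° and 24° after winding, and gave 12° to 15° just before the last push. The plate positions settled it. The fit on the final picture used only one ball, so it counted for little.
- **Grip at the stop:** the fingers slipped off the ball at the end of the last stroke, at low force.
- **Post:** the last network reading for it landed on the mirror, so it gave no check. It stands in its old place in the top picture.

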